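# Make up a sampling kit and a titration kit in their nested carriers

## Task

Make up the two kits from the glassware in the steel tray. For the sampling kit, lower the loose white nest plate onto the two pins of the bare base, the right way round and fully home, and then stand the red-capped sample bottle in its large well and the plastic beaker in its small well; for the titration kit, stand the conical flask and the smaller measuring cylinder in the large and small wells of the other carrier, which already has its nest. Set everything down upright without dropping it, and leave the larger measuring cylinder and the stoppered bottle where they are.

Things in the scene. Friction and masses are not known exactly. Their poses are not given: they have to be found in the camera images.
- bare_base: Bare base, fixed: grey slab 196 (x) x 108 (y) mm, top 10 mm up. Origin: centre of its underside, z up. Two steel pins at x +11: round, 13 mm, at y +36; diamond, 10 (x) by 6 (y) mm, at y -36; each 24 mm tall, straight for 10, then tapering to a 3 mm tip. With the plate home, its origin lies 10 mm above this one, axes alike.
- nest_plate: Loose white nest plate 192 (x) x 104 (y) x 14 mm, 280 g. Origin: centre of its underside, z up. Through wells on y 0: 86 mm wide at x -43.5, 64 mm at x +54.5. Pin holes at x +11: 15 mm at y +36, 12 mm at y -36 (fits one way round). Flat steel handle bar between them: 10 mm thick (x), 48 long (y), 36 to 54 mm up, centred at x +11, y 0; grip it with the fingers closing along x.
- flask_carrier: Other carrier, fixed: the same grey base 196 (x) x 108 (y) mm with its white nest plate already on (plate top 24 mm, handle top 64 mm up). Origin: centre of the base's underside, z up. Wells, 14 mm deep, floor 10 mm above the origin: 80 mm wide at x -43.5, y 0; 62 mm wide at x +54.5, y 0. Its handle stands between them at x +11.
- conical_flask: Conical glass flask, 64 mm wide at the foot, 100 mm high, 90 g; neck 32 mm wide from 72 to 100 mm: grip there. Origin: centre of its underside, z up. Stands in the steel tray (tray fixed, floor 5 mm and rim 16 mm above the bench).
- small_cylinder: Smaller glass measuring cylinder: tube 25 mm thick, 144 mm high, on a hexagonal foot 40 x 46 mm, 9 mm high; 175 g. Origin: centre of its underside, z up. Stands in the steel tray; grip the tube.
- sample_bottle: White sample bottle with a red screw cap, 69 mm wide, 106 mm high, 90 g; the cap is 36 mm wide, from 86 to 106 mm, above sloping shoulders: grip the cap. Origin: centre of its underside, z up. Stands in the steel tray.
- beaker: Empty white plastic beaker, 72 mm high, 40 g; foot 46 mm wide, rim 56 mm, pouring lip towards its -x. Origin on its underside, z up; the round body's axis is at x +3 mm, y 0. Stands in the steel tray; grip it about 48 mm up, where it is 52 mm wide, the fingers closing along its y.
- large_cylinder: Larger glass measuring cylinder, tube 33 mm thick, 185 mm high, hexagonal foot 52 x 60 mm; loose, in the steel tray; not wanted, to be left where it stands. Origin: centre of its underside, z up.
- stoppered_bottle: Clear glass bottle with a blue ring stopper at its mouth, 55 mm wide, 110 mm high; loose, in the steel tray; not wanted, to be left where it stands. Origin: centre of its underside, z up.
- cylinder_500: Tall measuring cylinder that stands alone on the bench between tray and carriers, fixed: 335 mm high, tube 65 mm thick, foot about 100 mm wide; an obstacle to pass on the robot's side. Origin: centre of its underside, z up. (Behind the work, from world x 0.66 m on, a shelf hangs 0.50 m above the bench: keep the lifts low there.)

How it is judged:
By the outcome, as a careful person would: the job done as asked, in the order asked, and still so for the second after the job is handed in, with the robot touching nothing.
It also fails if it takes over 144 s, if anything falls off the work surface, if the arm or the gripper's body presses on something with over 40 N, if the wrist force passes 120 N, or if a joint passes its speed limit or range.

## Robot

A 6-joint arm with a two-finger parallel gripper is mounted at the origin on a cart in front of the work surface, level with it; the furniture and walls round the work are solid. World frame = base frame: x ahead of the robot, y to its left, z up, the work surface at z = 0. Lengths are in mm, angles in rad, forces in N, time in s.
With the tool pointing down it reaches from about 325 to 775 mm from the base axis. Payload 5.5 kg.
Tool frame: the origin (TCP) lies on the centre line of the jaws, within the pads' length; the fingertips stand 11 mm ahead of it and the grasp point (between the pads) lies 8 mm behind it; x points along the fingers, y is the direction in which the jaws open and shut, and the axes are right-handed (so a half turn about x gives the same grasp; the last joint's range is limited). The gripper opens to 88 mm and grips with 3 to 60 N. Pads are 20 mm wide; open, the fingers measure 115 mm over their backs; the gripper's body (75 mm by 178 mm) begins 61 mm behind the grasp point.
Start: joints at [-1.309, 0.091, 1.231, -0, 1.82, -0.057], TCP at [188.056, -569.782, 233.631] pointing down, gripper open.
Joint ranges: [-2.87, 2.87], [-0.86, 2.18], [0.17, 2.46], [-1.51, 4.65], [0.06, 2.69], [-2.65, 2.65]. Speed limits (rad/s): [2.57, 2.57, 3.01, 3.14, 3.14, 3.14].

## Interface

Orientations are given as a 3x3 rotation matrix whose columns are the frame's x, y, z axes.
In Python, from rig import env gives the robot as it stands. The module is installed in compiled form; this text tells all that it offers.
- The arm moves only by the shell command python3 -m creep 'ROWS'. ROWS is JSON, one flat list of numbers, 7 for each row, row after row: the shift along the tool's x, y, z in mm, then the turn, a rotation vector about the tool's x, y, z in degrees, then the opening, from -1 (shut) to 1 (fully open). In form: [tx, ty, tz, rx, ry, rz, fingers, tx, ty, tz, rx, ry, rz, fingers, ...]. A call has exactly 5 rows; each row shifts and turns the commanded pose from where the row before left it, along the tool's axes as they then stand; what a row does not reach is not made up. A row lasts 1/8 s, in which the tool goes at most 62.5 mm and 10.7 degrees, less where a joint would pass 70% of its speed; a pose out of reach is approached as far as the arm can. A call with a gripper value outside its range is refused whole. The fingers move at their own pace and stop on an object; the grip force is fixed at half the most. Time passes only in rows, so rows that do not move let the fingers close, or fill a call up. It gives the time, the measured TCP pose, the force and the opening at its end, in the units of the state.
- env.state(): the state, without advancing time (a new reading comes with each control period).
- env.capture(name): name is "scene" or "top" or "wrist"; returns the picture (384x512x3 uint8, blue, green, red); there is no depth.
- env.camera_model(name): a dict with "camera_matrix" (3x3 intrinsics, pixels), "R" (3x3) and "t" (3): a world point X has camera coordinates R X + t; the wrist camera has in their place "mount" (4x4, takes a point from camera to tool coordinates, whose origin is the TCP and whose axes are the tool frame's). Camera axes: x right, y down, z forward; pixel columns grow to the right and rows downward; lengths in mm; the calibration is good to about 2 mm. A picture is of the moment at which its call begins: read the wrist's pose just before it. camera_model takes no time and is no camera call.
- env.sign_off(): hands the job in, once; it reports no verdict.
The state is a dict: "time_s": time; "joint_pos": joint angles; "joint_velocities": joint speeds; "effort": joint torques, N m; "eef_pos": TCP position; "tool_rot": TCP orientation; "wrist_force": force on the tool from outside, world axes, zero at the start; "torque": the same for the moment, N m; "finger_gap": opening from 0.0 (shut) to 1.0 (fully open).
Only numpy, scipy, OpenCV 4.12 (cv2) and the standard library are available. Lean on these libraries where they do the work, as an engineer would, in place of code of your own. Each camera call takes 0.05 s, during which the arm holds its last target. There are 200 camera calls.

## Working session

There is one attempt and no reset: what is moved stays moved. The work goes in short steps, Python scripts to look and compute and a shell command to move; the robot and the scene stay as the last step left them, time stands still between calls to the robot, and variables do not carry over. Pictures are saved under pics/ and viewed, about 12 in all and at most 16, crops included, and the job is handed in when it is done.

```bash
mkdir -p pics; ls; cat > h.py <<'E'
import numpy as np, cv2
from rig import env
def cam(n):
    m=env.camera_model(n); K=np.array(m["camera_matrix"])
    if "mount" in m:
        s=env.state(); M=np.array(m["mount"]); Rt=np.array(s["tool_rot"]); p=np.array(s["eef_pos"])
        Rc=Rt@M[:3,:3]; c=Rt@M[:3,3]+p
    else:
        R=np.array(m["R"]); Rc=R.T; c=-R.T@np.array(m["t"]).ravel()
    return K,Rc,c
def ray(C,uv,z):
    K,Rc,c=C; d=Rc@np.linalg.solve(K,[uv[0],uv[1],1.]); return c+d*(z-c[2])/d[2]
def proj(C,X):
    K,Rc,c=C; q=K@(Rc.T@(np.array(X,float)-c)); return q[:2]/q[2]
E
python3 - <<'E'
from h import *
s=env.state(); print({k:np.round(v,3).tolist() for k,v in s.items()})
for n in("top","scene","wrist"):
    C=cam(n); print(n,np.round(C[0],1).tolist(),np.round(C[1],3).tolist(),np.round(C[2],1)); im=env.capture(n); cv2.imwrite(f"pics/{n}0.png",im)
a=cv2.imread("pics/top0.png"); cv2.imwrite("pics/top0b.png",cv2.resize(a,(800,600),interpolation=cv2.INTER_CUBIC))
E
```

```text
pics
{'time_s': 0.0, 'joint_pos': [-1.309, 0.092, 1.232, 0.0, 1.82, -0.057], 'joint_velocities': [-0.0, -0.0, -0.001, 0.001, -0.0, 0.001], 'effort': [0.001, -44.645, -40.644, 0.07, 0.03, -0.0], 'eef_pos': [187.982, -569.489, 232.537], 'tool_rot': [[-0.0, 0.313, -0.95], [0.002, -0.95, -0.313], [-1.0, -0.002, -0.0]], 'wrist_force': [0.819, 0.055, -0.256], 'torque': [0.013, 0.002, -0.027], 'finger_gap': 1.002}
top [[375.2, 0.0, 256.0], [0.0, 375.2, 193.7], [0.0, 0.0, 1.0]] [[-0.0, -0.997, 0.076], [-1.0, 0.001, 0.014], [-0.014, -0.076, -0.997]] [421.6 -61.3 935.4]
scene [[375.8, 0.0, 252.7], [0.0, 375.8, 193.0], [0.0, 0.0, 1.0]] [[0.792, 0.246, -0.56], [0.611, -0.33, 0.719], [-0.008, -0.911, -0.411]] [1092.6 -817.8  495.4]
wrist [[333.5, 0.0, 254.5], [0.0, 333.5, 193.5], [0.0, 0.0, 1.0]] [[0.313, -0.92, -0.235], [-0.95, -0.303, -0.076], [-0.001, 0.247, -0.969]] [ 251.7 -548.2  383.8]
```

View pics/top0b.png

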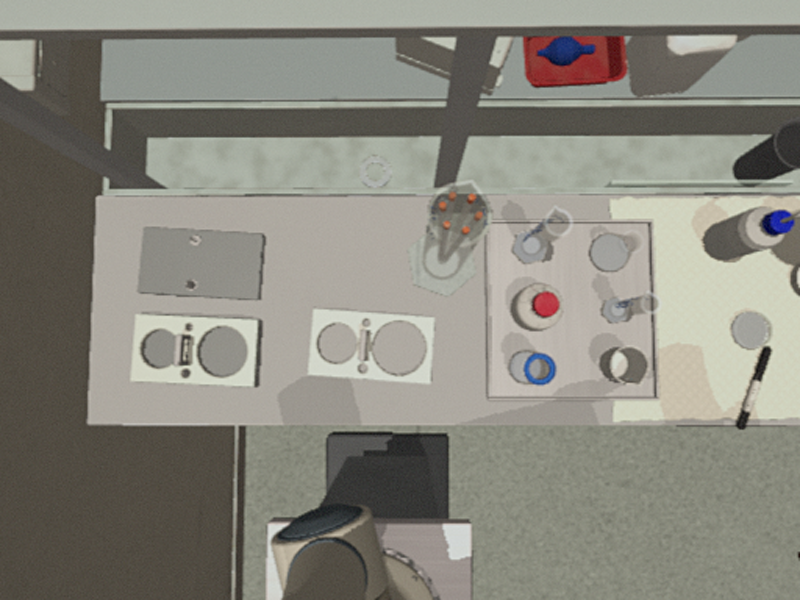

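View pics/scene0.png

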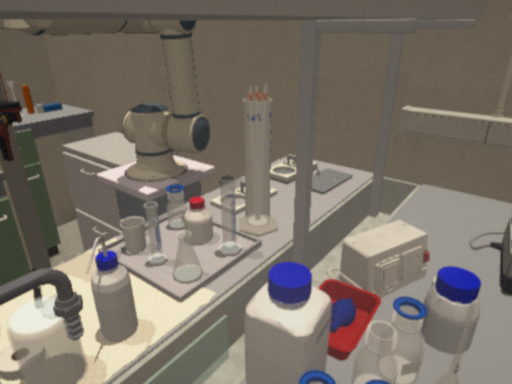

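The top view shows (in 800x600 pixels) the bare base at (201,263), the flask carrier at (197,350) and the loose plate at (371,345). In the tray are the large cylinder (530,247), flask (608,252), sample bottle (540,305), small cylinder (620,310), stoppered bottle (535,368) and beaker (622,365). On all three plates and bases, +x points to image left, so yaw is about +90°. The scene view confirms the layout. I'll measure coarsely from top, then move the wrist camera in.

```bash
python3 - <<'E'
from h import *
a=cv2.imread("pics/top0.png"); C=cam("top"); hsv=cv2.cvtColor(a,cv2.COLOR_BGR2HSV)
g=cv2.cvtColor(a,cv2.COLOR_BGR2GRAY)
for uv in [(105,160),(160,170),(210,208),(90,205),(100,205),(370,160)]: print(uv,hsv[uv[1],uv[0]])
def rect(mask,box,z,name):
    m=np.zeros_like(mask); x0,y0,x1,y1=box; m[y0:y1,x0:x1]=mask[y0:y1,x0:x1]
    m=cv2.morphologyEx(m,cv2.MORPH_OPEN,np.ones((3,3)))
    cs,_=cv2.findContours(m,cv2.RETR_EXTERNAL,cv2.CHAIN_APPROX_NONE); c=max(cs,key=cv2.contourArea)
    P=np.array([ray(C,p[0],z)[:2] for p in c],np.float32)
    (cx,cy),(w,h),an=cv2.minAreaRect(P); print(name,cx,cy,w,h,an)
rect(((g>205)&(hsv[...,1]<40)).astype(np.uint8),(190,190,290,255),14,"nest")
rect(((g>205)&(hsv[...,1]<40)).astype(np.uint8),(75,195,180,255),24,"carrier")
rect(((g<150)).astype(np.uint8),(75,135,180,196),10,"base")
for n,uv,z in [("pinA",(195/1.5625,240/1.5625),34),("pinB",(191/1.5625,285/1.5625),34),("bigcyl",(530/1.5625,247/1.5625),5),("flaskfoot",(608/1.5625,252/1.5625),5),("cap",(545/1.5625,303/1.5625),111),("smallcyl",(615/1.5625,312/1.5625),5),("stop",(540/1.5625,369/1.5625),115),("beakerfoot",(615/1.5625,363/1.5625),5),("cyl500",(442/1.5625,262/1.5625),0),("traytl",(487/1.5625,222/1.5625),16),("traybr",(656/1.5625,398/1.5625),16)]:
    print(n,np.round(ray(C,uv,z),0))
E
```

```text
(105, 160) [ 30  15 138]
(160, 170) [ 26  14 144]
(210, 208) [ 21  26 128]
(90, 205) [ 35  20 213]
(100, 205) [ 34  19 211]
(370, 160) [ 17  22 186]
nest 461.7313232421875 47.25957107543945 83.67359924316406 39.40970230102539 89.92469787597656
carrier 416.2564697265625 228.6008758544922 99.17247772216797 101.66463470458984 87.57429504394531
base 556.8578491210938 268.23736572265625 199.84686279296875 109.4196548461914 86.64591979980469
pinA [589. 271.  34.]
pinB [518. 276.  34.]
bigcyl [ 582. -257.    5.]
flaskfoot [ 573. -380.    5.]
cap [ 484. -254.  111.]
smallcyl [ 477. -389.    5.]
stop [ 392. -244.  115.]
beakerfoot [ 397. -387.    5.]
cyl500 [ 558. -116.    0.]
traytl [ 620. -187.   16.]
traybr [ 343. -444.   16.]
```

View pics/wrist0.png

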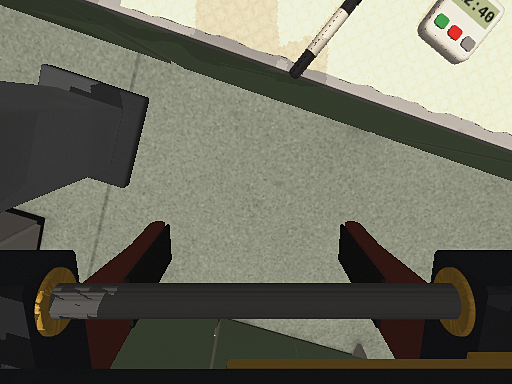

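The wrist view (fingers at left and right, bottom) is off the work. I'll move over the tray for a close look.

```bash
python3 -m creep '[-35,0,0,9.1,0,0,1,-35,0,0,9.1,0,0,1,0,-40,-38,0,0,0,1,0,-42,-40,0,0,0,1,0,-42,-41,0,0,0,1]'
python3 -m creep '[0,-42,-41,0,0,0,1,0,-42,-41,0,0,0,1,0,-42,-41,0,0,0,1,0,0,0,0,0,0,1,0,0,0,0,0,0,1]'
cat >> h.py <<'E'
def st():
    s=env.state(); R=np.array(s["tool_rot"]); print("t",round(s["time_s"],2),"p",np.round(s["eef_pos"],1),"yaw y",round(np.degrees(np.arctan2(R[1,1],R[0,1])),2),"xz",np.round(R[:,0],3),"F",np.round(s["wrist_force"],1),"gap",round(s["finger_gap"],3)); return np.array(s["eef_pos"]),R
E
python3 - <<'E'
from h import *
st(); im=env.capture("wrist"); cv2.imwrite("pics/tray_raw.png",im); cv2.imwrite("pics/tray.png",cv2.resize(im,(800,600),interpolation=cv2.INTER_CUBIC))
E
```

```text
time_s: 0.78
eef_pos: [307.7, -444.4, 303.3]
tool_rot: [[-0.0, 0.0, -1.0], [0.0, -1.0, -0.0], [-1.0, -0.0, 0.0]]
wrist_force: [0.3, -0.1, 0.5]
finger_gap: 1.002
time_s: 1.4
eef_pos: [429.6, -319.6, 303.3]
tool_rot: [[-0.001, 0.002, -1.0], [-0.0, -1.0, -0.002], [-1.0, 0.0, 0.001]]
wrist_force: [-0.1, 0.4, 0.5]
finger_gap: 0.999
t 1.4 p [ 429.6 -319.6  303.3] yaw y -89.91 xz [-0.001 -0.    -1.   ] F [-0.1  0.4  0.5] gap 0.999
```

View pics/tray.png

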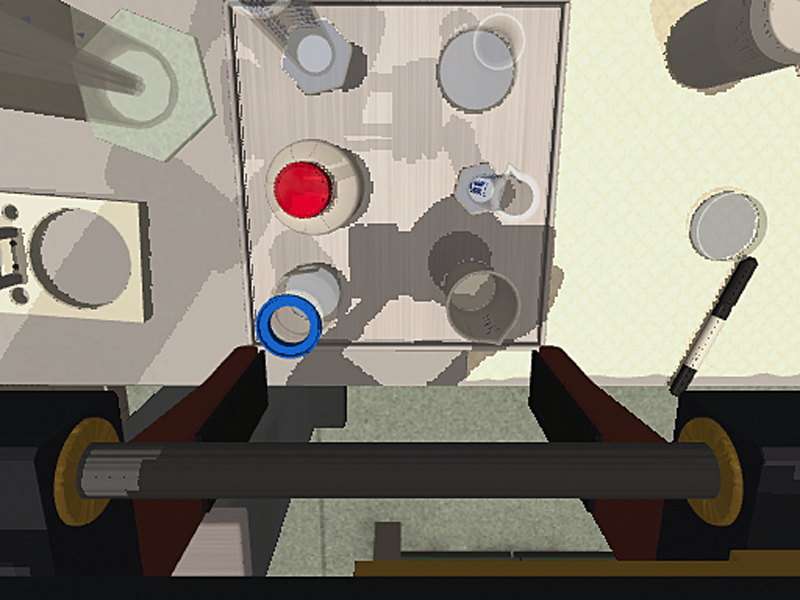

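Seen in this view (800x600): red cap (302,190), flask foot (477,68) and mouth (500,42), small cylinder foot (481,190) and mouth (519,195). The beaker rim is at (484,303) with its lip at about (502,345), and the big cylinder's foot is at (143,85).

```bash
python3 - <<'E'
from h import *
C=cam("wrist"); k=1.5625
for n,uv,z in [("cap",(302,190),111),("bottle",(315,188),70),("flaskmouth",(499,42),105),("flaskfoot",(477,68),5),("scylmouth",(519,195),149),("scylfoot",(481,190),5),("beakrim",(484,302),77),("lip",(502,344),77),("beakfoot",(459,258),5),("lcylfoot",(317,56),8),("stopring",(289,326),115),("c500foot",(143,87),5),("c500corner",(215,115),5)]:
    print(n,np.round(ray(C,np.array(uv)/k,z),1))
E
python3 -m creep '[0,0,50,0,0,0,1,0,-53,0,0,0,0,1,0,-53,0,0,0,0,1,0,-53,0,0,0,0,1,0,-53,0,0,0,0,1]'
python3 -m creep '[20,-53,0,0,0,0,1,40,-58,0,0,0,0,1,43,0,0,0,0,0,1,0,0,0,0,0,0,1,0,0,0,0,0,0,1]'
python3 - <<'E'
from h import *
st(); im=env.capture("wrist"); cv2.imwrite("pics/nest_raw.png",im); cv2.imwrite("pics/nest.png",cv2.resize(im,(800,600),interpolation=cv2.INTER_CUBIC))
E
```

```text
cap [ 483.3 -258.2  111. ]
bottle [ 483.2 -260.3   70. ]
flaskmouth [ 572.  -382.2  105. ]
flaskfoot [ 574.6 -383.4    5. ]
scylmouth [ 481.9 -389.6  149. ]
scylfoot [ 479.3 -390.3    5. ]
beakrim [ 400.1 -384.4   77. ]
lip [ 367.  -399.5   77. ]
beakfoot [ 421.3 -373.4    5. ]
lcylfoot [ 582.9 -256.4    8. ]
stopring [ 393.  -245.9  115. ]
c500foot [ 560.5 -115.     5. ]
c500corner [ 539.2 -171.1    5. ]
time_s: 2.08
eef_pos: [378.7, -107.5, 303.7]
tool_rot: [[0.001, -0.003, -1.0], [-0.0, -1.0, 0.003], [-1.0, 0.0, -0.001]]
wrist_force: [1.2, 0.3, 0.6]
finger_gap: 1.0
time_s: 2.7
eef_pos: [379.8, -4.3, 207.0]
tool_rot: [[0.002, -0.001, -1.0], [-0.0, -1.0, 0.001], [-1.0, 0.0, -0.002]]
wrist_force: [-0.9, -0.1, 0.1]
finger_gap: 1.0
t 2.7 p [379.8  -4.3 207. ] yaw y -90.08 xz [ 0.002 -0.    -1.   ] F [-0.9 -0.1  0.1] gap 1.0
```

View pics/nest.png

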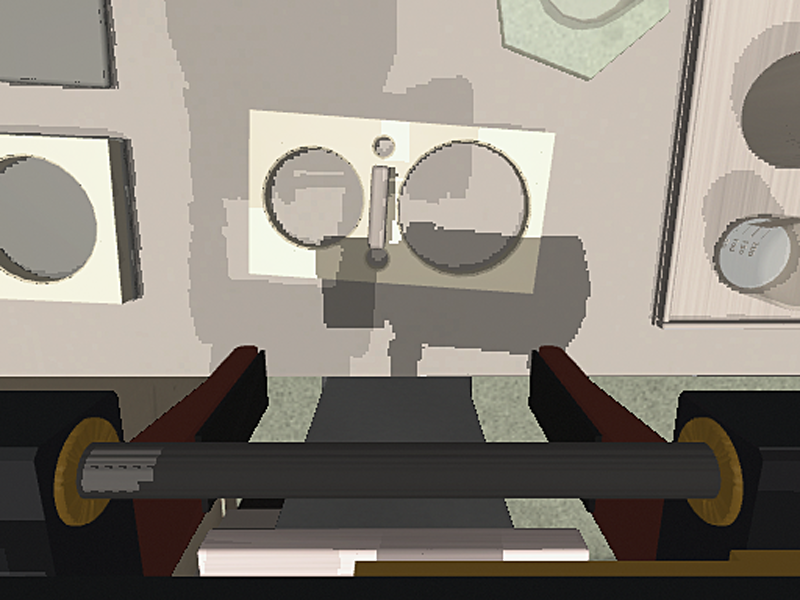

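The nest view (800x600) shows plate corners at about (249,110), (554,132), (533,293) and (249,276). The holes are at (384,146) and (377,258), the bar top runs from (380,167) to (376,248), and the wells are at (313,196) and (463,207). The yaw is a few degrees off 90.

```bash
python3 - <<'E'
from h import *
C=cam("wrist"); k=1.5625
P={}
for n,uv,z in [("c1",(249,110),14),("c2",(554,132),14),("c3",(533,293),14),("c4",(249,276),14),("hfar",(384,146),14),("hnear",(377,258),14),("ws",(313.5,196),14),("wl",(463.5,207),14),("b1",(382,167),54),("b2",(376,249),54)]:
    P[n]=ray(C,np.array(uv)/k,z)[:2]; print(n,np.round(P[n],1))
a=lambda v: round(np.degrees(np.arctan2(v[1],v[0])),2)
print("yaw x: wells",a(P['ws']-P['wl']),np.linalg.norm(P['ws']-P['wl']),"top edge",a(P['c1']-P['c2']),np.linalg.norm(P['c1']-P['c2']),"bot",a(P['c4']-P['c3']),"holes-90",a(P['hnear']-P['hfar'])-90,np.linalg.norm(P['hnear']-P['hfar']),"bar",a(P['b2']-P['b1'])-90)
print("bar c",(P['b1']+P['b2'])/2,"holes c",(P['hfar']+P['hnear'])/2,"wells->",P['wl']+(P['ws']-P['wl'])*54.5/98)
im=cv2.imread("pics/nest_raw.png"); cv2.imwrite("pics/nz.png",cv2.resize(im[60:200,150:370],None,fx=3.6,fy=3.6,interpolation=cv2.INTER_CUBIC))
E
```

```text
c1 [484.   88.6]
c2 [ 470.5 -102.8]
c3 [366.3 -96. ]
c4 [378.5  96.1]
hfar [462.3   4.5]
hnear [390.5   9.8]
ws [431.3  50.5]
wl [424.  -47.1]
b1 [449.1   4.7]
b2 [402.4   8.7]
yaw x: wells 85.75 97.83514529853784 top edge 85.97 191.87570033676906 bot 86.36 holes-90 85.78 71.9285387371993 bar 85.13
bar c [425.72396541   6.72996764] holes c [426.40444084   7.11413629] wells-> [428.03379688   7.1805555 ]
```

View pics/nz.png

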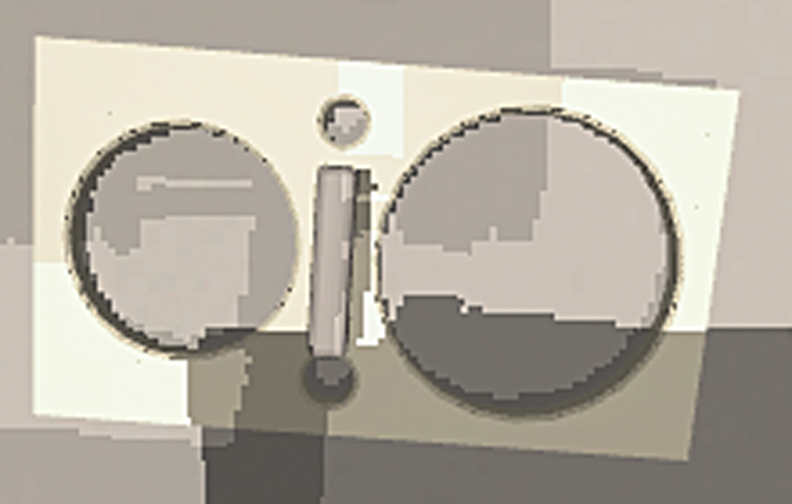

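The plate dimensions match to within 0.2 mm (192 / 98 / 72), and its yaw is 85.85°. Next I'll look at the base from the same relative pose.

```bash
python3 -m creep '[-4,-56,-26,0,0,0,1,-4,-56,-26,0,0,0,1,-4,-56,-26,0,0,0,1,-4,-56,-26,0,0,0,1,-4,-57,-27,0,0,0,1]' >/dev/null
python3 -m creep '[0,0,0,0,0,0,1,0,0,0,0,0,0,1,0,0,0,0,0,0,1,0,0,0,0,0,0,1,0,0,0,0,0,0,1]' >/dev/null
python3 - <<'E'
from h import *
st(); im=env.capture("wrist"); cv2.imwrite("pics/base_raw.png",im); cv2.imwrite("pics/base.png",cv2.resize(im[0:270],(800,422),interpolation=cv2.INTER_CUBIC))
E
```

```text
t 4.0 p [509.7 276.7 225.9] yaw y -89.99 xz [ 0.001  0.001 -1.   ] F [0.2 0.3 0.2] gap 1.001
```

View pics/base.png

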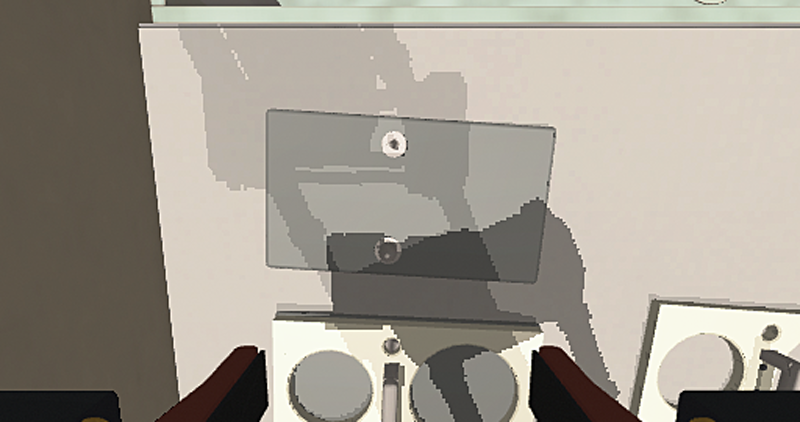

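```bash
python3 - <<'E'
from h import *
im=cv2.imread("pics/base_raw.png")
# raw pins about (252,92),(248,160)
A=cv2.resize(im[77:107,235:268],None,fx=12,fy=12,interpolation=cv2.INTER_CUBIC)
B=cv2.resize(im[144:174,232:265],None,fx=12,fy=12,interpolation=cv2.INTER_CUBIC); B=cv2.convertScaleAbs(B,alpha=1.7)
cv2.imwrite("pics/pins.png",np.hstack([A,B]))
C=cam("wrist");k=1.5625
P=[ray(C,np.array(p)/k,10)[:2] for p in [(268,109.5),(555,127.5),(538,283),(266,267)]]
for p in P: print(np.round(p,1))
a=lambda v: round(np.degrees(np.arctan2(v[1],v[0])),2)
print(a(P[0]-P[1]),a(P[3]-P[2]),a(P[3]-P[0])-90,a(P[2]-P[1])-90,[np.linalg.norm(P[i]-P[i-1]).round(1) for i in range(4)],np.mean(P,0))
# carrier wells at z=24
for p in [(331,386),(464,391)]: print(np.round(ray(C,np.array(p)/k,24),1))
E
```

```text
[615.6 363.4]
[604.2 171.9]
[497.8 176.3]
[509.5 371.3]
86.59 86.55 85.71000000000001 87.65 [np.float64(106.4), np.float64(191.8), np.float64(106.5), np.float64(195.4)] [556.78105223 270.72196715]
[424.2 325.9  24. ]
[420.2 228.9  24. ]
```

View pics/pins.png

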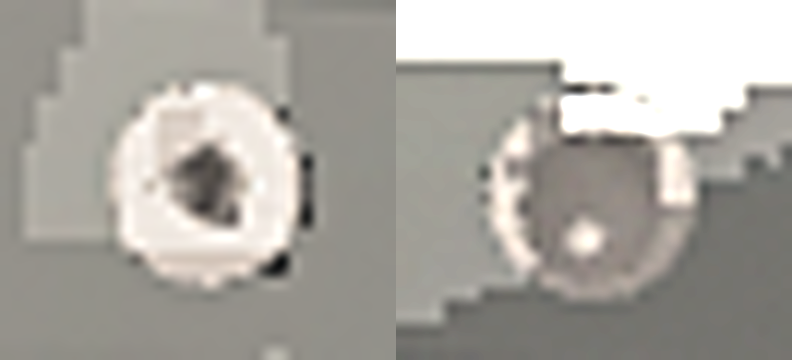

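The near pin is the round one (wide body in its ring) and the far pin is the small diamond, so the base's +x is at about 86.5°, the same way round as the plate.

```bash
python3 - <<'E'
from h import *
C=cam("wrist")
f=ray(C,(251.8,92.0),10)[:2]; n=ray(C,(247.7,160.2),10)[:2]; t=ray(C,(247.3,163.3),34); d=n-f
print(f,n,np.linalg.norm(d),np.degrees(np.arctan2(d[1],d[0]))-90,(f+n)/2,"tip near",t)
y=np.radians(86.5);c=np.array([556.8,270.7]); print("from slab",c+11*np.array([np.cos(y),np.sin(y)]))
E
```

```text
[593.8018956  280.11596042] [521.4984407  284.82285546] 72.4565004078016 86.2753478409943 [557.65016815 282.46940794] tip near [521.86726316 284.76826104  34.        ]
from slab [557.47153393 281.67948278]
```

```bash
python3 -m creep '[0,54,16,0,0,0,1,0,54,16,0,0,0,1,0,54,17,0,0,0,1,0,54,17,0,0,0,1,0,54,17,0,0,0,1]' >/dev/null
python3 -m creep '[40,0,0,4.1,0,0,1,40,0,0,0,0,0,1,30,0,0,0,0,0,1,0,0,0,0,0,0,1,0,0,0,0,0,0,1]' >/dev/null
python3 - <<'E'
from h import *
p,R=st(); print("to go in tool axes",R.T@(np.array([426.5,7.1,38.])-p))
im=env.capture("wrist"); cv2.imwrite("pics/n2_raw.png",im)
E
```

```text
t 5.3 p [427.6   7.3 116.7] yaw y -94.03 xz [ 0.002 -0.    -1.   ] F [ 0.5 -0.7  0.8] gap 0.999
to go in tool axes [78.66511816  0.26672684  1.24940414]
```

```bash
python3 -m creep '[40,0,1,0,0,0,1,30,0,0,0,0,0,1,8,0,0,0,0,0,1,0,0,0,0,0,0,1,0,0,0,0,0,0,-1]' >/dev/null
python3 -m creep '[0,0,0,0,0,0,-1,0,0,0,0,0,0,-1,0,0,0,0,0,0,-1,0,0,0,0,0,0,-1,0,0,0,0,0,0,-1]'
python3 -m creep '[0,0,0,0,0,0,-1,0,0,0,0,0,0,-1,0,0,0,0,0,0,-1,0,0,0,0,0,0,-1,-5,0,0,0,0,0,-1]'
```

```text
time_s: 6.6
eef_pos: [426.0, 7.4, 37.1]
tool_rot: [[-0.0, -0.07, -0.998], [0.0, -0.998, 0.07], [-1.0, -0.0, 0.0]]
wrist_force: [0.7, -0.0, -0.8]
finger_gap: 0.354
time_s: 7.22
eef_pos: [425.4, 7.5, 41.4]
tool_rot: [[-0.002, -0.07, -0.998], [0.0, -0.998, 0.07], [-1.0, -0.0, 0.002]]
wrist_force: [-0.3, 0.1, -2.7]
finger_gap: 0.114
```

```bash
python3 -m creep '[-40,0,0,0,0,0,-1,-35,0,0,0,0,0,-1,0,-40,0,0,0,0,-1,0,-40,0,0,0,0,-1,0,-40,-10,0,0,0,-1]'
python3 -m creep '[0,-40,-20,0,0,0,-1,0,-40,-20,0,0,0,-1,0,-40,-20,0,0,0,-1,0,-30,-20,0,0,0,-1,0,-13,-22,0,0,0,-1]' >/dev/null
python3 -m creep '[0,0,0,-0.4,0,0,-1,0,0,0,0,0,0,-1,0,0,0,0,0,0,-1,0,0,0,0,0,0,-1,0,0,0,0,0,0,-1]'
python3 - <<'E'
from h import *
p,R=st(); print("to go",R.T@(np.array([557.1,282.3,80.])-p))
im=env.capture("wrist"); cv2.imwrite("pics/h_raw.png",im);cv2.imwrite("pics/h.png",cv2.resize(im,(800,600),interpolation=cv2.INTER_CUBIC))
E
```

```text
time_s: 7.85
eef_pos: [444.3, 127.6, 117.3]
tool_rot: [[0.0, -0.07, -0.998], [0.0, -0.998, 0.07], [-1.0, -0.0, -0.0]]
wrist_force: [1.4, 0.2, -2.4]
finger_gap: 0.109
time_s: 9.1
eef_pos: [557.6, 281.6, 117.4]
tool_rot: [[0.0, -0.064, -0.998], [0.0, -0.998, 0.064], [-1.0, -0.0, -0.0]]
wrist_force: [0.1, 0.2, -3.3]
finger_gap: 0.112
t 9.1 p [557.6 281.6 117.4] yaw y -93.65 xz [ 0.  0. -1.] F [ 0.1  0.2 -3.3] gap 0.112
to go [37.40456643 -0.6594225   0.52271857]
```

View pics/h.png

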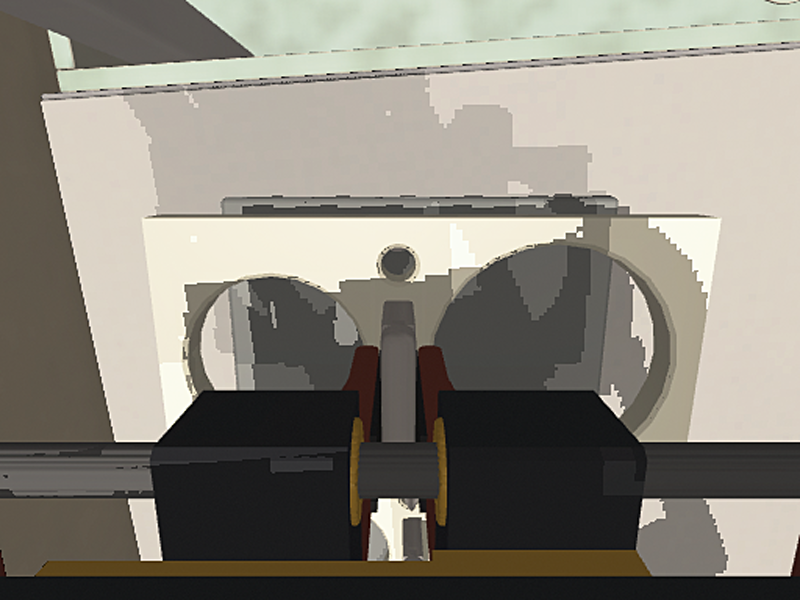

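The plate hangs level and square in the grip, with its far edge at row 217 and its far hole at (399,263).

```bash
python3 - <<'E'
from h import *
C=cam("wrist"); p,R=st(); k=1.5625
h=ray(C,np.array((398.5,263))/k,94.3); e=ray(C,np.array((434,217))/k,94.3)
print("hole far tool frame",R.T@(h-p),"edge",R.T@(e-p), h)
u=np.array([np.cos(np.radians(86.35)),np.sin(np.radians(86.35))]); v=np.array([-u[1],u[0]])
print("pin far expected",np.array([557.6,282.2])-36*v)
E
```

```text
t 9.15 p [557.6 281.7 117.4] yaw y -93.64 xz [ 0.  0. -1.] F [ 0.8 -0.  -3.3] gap 0.113
hole far tool frame [ 23.08673154  -0.1541194  -36.33691588] edge [ 23.08971011  11.60872543 -51.75075084] [593.9109227  279.50031587  94.3       ]
pin far expected [593.52697592 279.90818823]
```

```bash
python3 -m creep '[15,-0.6,0.2,0,0,0,-1,15,0,0,0,0,0,-1,10,0,0,0,0,0,-1,0,0,0,0,0,0,-1,0,0,0,0,0,0,-1]'
python3 -m creep '[4,0,0,0,0,0,-1,4,0,0,0,0,0,-1,4,0,0,0,0,0,-1,3,0,0,0,0,0,-1,0,0,0,0,0,0,-1]'
```

```text
time_s: 9.78
eef_pos: [557.7, 282.5, 77.4]
tool_rot: [[0.0, -0.063, -0.998], [0.0, -0.998, 0.063], [-1.0, -0.0, -0.0]]
wrist_force: [0.5, 0.5, -2.3]
finger_gap: 0.109
time_s: 10.4
eef_pos: [557.3, 282.3, 61.6]
tool_rot: [[-0.001, -0.063, -0.998], [-0.0, -0.998, 0.063], [-1.0, 0.0, 0.001]]
wrist_force: [-0.8, -0.4, -2.7]
finger_gap: 0.111
```

```bash
python3 -m creep '[3,0,0,0,0,0,-1,3,0,0,0,0,0,-1,2,0,0,0,0,0,-1,2,0,0,0,0,0,-1,0,0,0,0,0,0,-1]'
python3 -m creep '[1.5,0,0,0,0,0,-1,1.5,0,0,0,0,0,-1,1,0,0,0,0,0,-1,1,0,0,0,0,0,-1,0,0,0,0,0,0,-1]'
```

```text
time_s: 11.02
eef_pos: [557.5, 282.4, 51.9]
tool_rot: [[-0.0, -0.063, -0.998], [-0.0, -0.998, 0.063], [-1.0, 0.0, 0.0]]
wrist_force: [-0.7, 0.7, -2.4]
finger_gap: 0.112
time_s: 11.65
eef_pos: [557.6, 282.4, 47.2]
tool_rot: [[0.0, -0.063, -0.998], [-0.0, -0.998, 0.063], [-1.0, 0.0, -0.0]]
wrist_force: [0.1, -0.1, -2.0]
finger_gap: 0.11
```

```bash
python3 -m creep '[0.7,0,0,0,0,0,-1,0.7,0,0,0,0,0,-1,0.6,0,0,0,0,0,-1,0,0,0,0,0,0,-1,0,0,0,0,0,0,-1]'
```

```text
time_s: 12.28
eef_pos: [557.7, 282.4, 47.1]
tool_rot: [[0.001, -0.063, -0.998], [0.0, -0.998, 0.063], [-1.0, -0.0, -0.001]]
wrist_force: [-5.4, -2.6, 7.3]
finger_gap: 0.109
```

Seated at z 47.1: a further 2 mm commanded gave contact force and no travel. I'll release and check.

```bash
python3 -m creep '[-1.5,0,0,0,0,0,1,0,0,0,0,0,0,1,0,0,0,0,0,0,1,0,0,0,0,0,0,1,0,0,0,0,0,0,1]'
python3 -m creep '[-40,0,0,0,0,0,1,-50,0,0,0,0,0,1,-50,0,10,-3.6,0,0,1,-40,0,30,0,0,0,1,0,0,10,0,0,0,1]' >/dev/null
python3 -m creep '[0,0,0,0,0,0,1,0,0,0,0,0,0,1,0,0,0,0,0,0,1,0,0,0,0,0,0,1,0,0,0,0,0,0,1]' >/dev/null
python3 - <<'E'
from h import *
st(); im=env.capture("wrist"); cv2.imwrite("pics/p1_raw.png",im);cv2.imwrite("pics/p1.png",cv2.resize(im[0:280],None,fx=1.5625,fy=1.5625,interpolation=cv2.INTER_CUBIC))
E
```

```text
time_s: 12.9
eef_pos: [557.5, 282.4, 46.4]
tool_rot: [[-0.0, -0.063, -0.998], [-0.0, -0.998, 0.063], [-1.0, 0.0, 0.0]]
wrist_force: [0.9, -0.2, -0.4]
finger_gap: 0.638
t 14.15 p [507.7 283.  226.2] yaw y -90.04 xz [-0.001 -0.    -1.   ] F [-0.4 -0.   0.5] gap 1.001
```

View pics/p1.png

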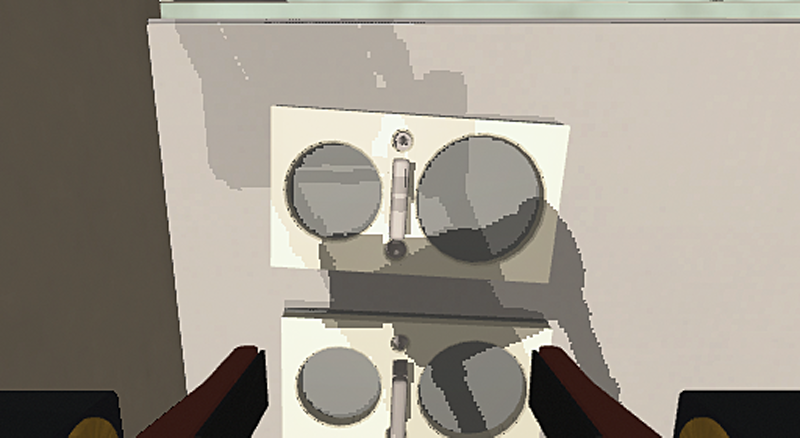

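The plate sits flush with both pins showing in their holes, at (402,140) and (396,250). Now the sample bottle.

```bash
python3 -m creep '[0,10,58,0,0,0,1,0,10,60,0,0,0,1,0,60,0,0,0,0,1,0,60,0,0,0,0,1,0,60,0,0,0,0,1]' >/dev/null
python3 -m creep '[0,60,0,0,0,0,1,0,60,0,0,0,0,1,0,60,0,0,0,0,1,0,60,0,0,0,0,1,0,60,0,0,0,0,1]' >/dev/null
python3 -m creep '[0,42,-30,0,0,0,1,0,0,-50,0,0,0,1,0,0,-13,0,0,0,1,0,0,0,0,0,0,1,0,0,0,0,0,0,1]' >/dev/null
python3 - <<'E'
from h import *
p,R=st(); im=env.capture("wrist"); cv2.imwrite("pics/b_raw.png",im); C=cam("wrist")
hsv=cv2.cvtColor(im,cv2.COLOR_BGR2HSV); m=(((hsv[...,0]<8)|(hsv[...,0]>172))&(hsv[...,1]>150)&(hsv[...,2]>110)).astype(np.uint8)
n,l,s,c=cv2.connectedComponentsWithStats(m)
for i in range(1,n):
    if s[i,4]>150: q=ray(C,s[i,:2]+s[i,2:4]/2,111); print(s[i],q.round(1),"to go",(R.T@(q-[0,0,10]-p)).round(1))
E
```

```text
t 16.07 p [ 481.6 -258.6  227.2] yaw y -90.01 xz [ 0.    -0.001 -1.   ] F [-0.8  0.1  0.5] gap 1.001
[ 232  169   42   41 1314] [ 483.9 -257.1  111. ] to go [126.2  -1.5  -2.3]
```

```bash
python3 -m creep '[40,-1.5,-2,0,0,0,1,40,0,0,0,0,0,1,36,0,0,0,0,0,1,10,0,0,0,0,0,1,0,0,0,0,0,0,-1]'
python3 -m creep '[0,0,0,0,0,0,-1,0,0,0,0,0,0,-1,0,0,0,0,0,0,-1,0,0,0,0,0,0,-1,0,0,0,0,0,0,-1]'
```

```text
time_s: 16.75
eef_pos: [483.9, -257.4, 101.3]
tool_rot: [[0.0, -0.001, -1.0], [-0.0, -1.0, 0.001], [-1.0, 0.0, -0.0]]
wrist_force: [-0.5, 0.1, 0.3]
finger_gap: 0.926
time_s: 17.38
eef_pos: [484.4, -257.4, 100.8]
tool_rot: [[0.0, -0.001, -1.0], [-0.0, -1.0, 0.001], [-1.0, 0.0, -0.0]]
wrist_force: [0.0, 0.5, 0.6]
finger_gap: 0.408
```

```bash
python3 -m creep '[-50,0,0,0,0,0,-1,-60,0,0,0,0,0,-1,-15,0,34,0,0,0,-1,0,-20,50,0,0,0,-1,0,-50,0,0,0,0,-1]'
python3 -m creep '[0,-55,0,0,0,0,-1,0,-55,0,0,0,0,-1,0,-55,0,0,0,0,-1,0,-55,0,0,0,0,-1,0,-55,0,0,0,0,-1]' >/dev/null
python3 -m creep '[0,-55,0,0,0,0,-1,0,-55,-30,0,0,0,-1,0,-30,-50,0,0,0,-1,0,0,-50,0,0,0,-1,0,0,-24,0,0,0,-1]' >/dev/null
python3 -m creep '[40,0,0,0,0,0,-1,40,0,0,0,0,0,-1,25,0,0,0,0,0,-1,9,0,0,0,0,0,-1,0,0,0,0,0,0,-1]'
```

```text
time_s: 18.0
eef_pos: [398.2, -188.3, 225.8]
tool_rot: [[0.0, -0.006, -1.0], [-0.001, -1.0, 0.006], [-1.0, 0.001, -0.0]]
wrist_force: [0.4, 0.8, -1.0]
finger_gap: 0.412
time_s: 19.88
eef_pos: [554.4, 227.4, 111.5]
tool_rot: [[-0.001, -0.001, -1.0], [-0.0, -1.0, 0.001], [-1.0, 0.0, 0.001]]
wrist_force: [0.1, 0.5, -0.1]
finger_gap: 0.409
```

```bash
python3 -m creep '[2,0,0,0,0,0,-1,2,0,0,0,0,0,-1,1,0,0,0,0,0,-1,0.7,0,0,0,0,0,-1,0,0,0,0,0,0,-1]'
python3 -m creep '[0.5,0,0,0,0,0,-1,0.5,0,0,0,0,0,-1,0,0,0,0,0,0,-1,0,0,0,0,0,0,-1,0,0,0,0,0,0,-1]'
```

```text
time_s: 20.5
eef_pos: [554.5, 227.4, 105.9]
tool_rot: [[-0.0, -0.001, -1.0], [-0.0, -1.0, 0.001], [-1.0, 0.0, 0.0]]
wrist_force: [0.3, -0.4, -0.3]
finger_gap: 0.41
time_s: 21.12
eef_pos: [554.6, 227.4, 105.8]
tool_rot: [[0.001, -0.001, -1.0], [0.0, -1.0, 0.001], [-1.0, -0.0, -0.001]]
wrist_force: [-2.0, -1.5, 5.8]
finger_gap: 0.408
```

```bash
python3 -m creep '[-0.8,0,0,0,0,0,1,0,0,0,0,0,0,1,0,0,0,0,0,0,1,0,0,0,0,0,0,1,0,0,0,0,0,0,1]'
python3 -m creep '[-40,0,0,0,0,0,1,-50,0,0,0,0,0,1,-40,0,30,0,0,0,1,0,0,60,0,0,0,1,0,30,50,0,0,0,1]' >/dev/null
python3 - <<'E'
from h import *
st(); im=env.capture("top"); cv2.imwrite("pics/top1.png",im[120:260,60:440])
E
python3 -m creep '[0,55,40,0,0,0,1,0,60,0,0,0,0,1,0,60,0,0,0,0,1,0,60,0,0,0,0,1,0,60,0,0,0,0,1]' >/dev/null
python3 -m creep '[0,60,0,0,0,0,1,0,60,0,0,0,0,1,0,60,0,0,0,0,1,0,60,0,0,0,0,1,0,46,0,0,0,0,1]' >/dev/null
python3 -m creep '[0,0,0,0,0,0,1,0,0,0,0,0,0,1,0,0,0,0,0,0,1,0,0,0,0,0,0,1,0,0,0,0,0,0,1]' >/dev/null
python3 - <<'E'
from h import *
st(); im=env.capture("wrist"); cv2.imwrite("pics/bk_raw.png",im);a=cv2.resize(im[60:260,156:406],None,fx=3,fy=3,interpolation=cv2.INTER_CUBIC); b=cv2.imread("pics/top1.png"); print(a.shape)
cv2.imwrite("pics/bk.png",np.vstack([a[:400],cv2.resize(b[:,:],(750,200))]))
E
```

```text
time_s: 21.75
eef_pos: [554.5, 227.4, 105.5]
tool_rot: [[-0.0, -0.001, -1.0], [-0.0, -1.0, 0.001], [-1.0, 0.0, 0.0]]
wrist_force: [-0.4, 0.7, 0.4]
finger_gap: 0.941
t 22.38 p [413.  198.1 236.4] yaw y -89.91 xz [ 0.001  0.001 -1.   ] F [-1.2 -0.2  1. ] gap 0.998
t 24.3 p [ 377.6 -378.4  236.1] yaw y -89.98 xz [ 0.001 -0.001 -1.   ] F [-0.5 -0.6 -1.5] gap 1.002
(600, 750, 3)
```

View pics/bk.png

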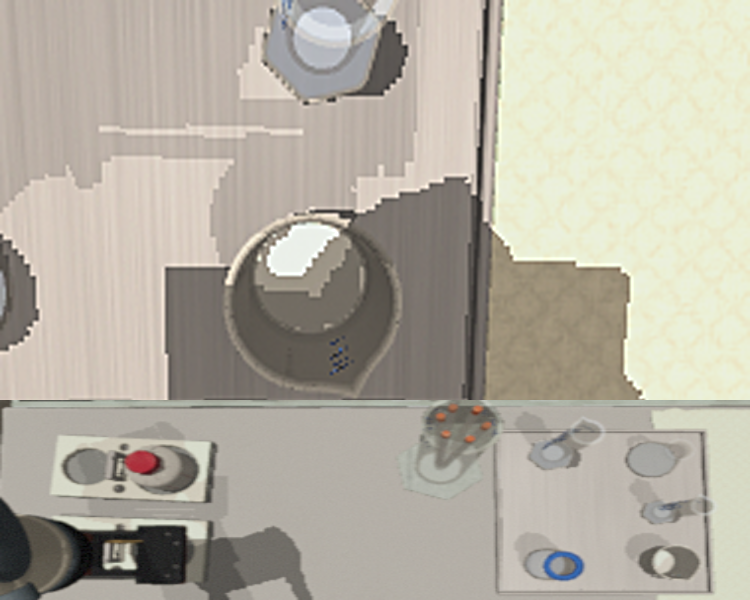

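The bottle stands in its well (top view). The beaker rim centre is at crop (312,300), with the lip toward (360,392), so the beaker's +x is at about 26°.

```bash
python3 - <<'E'
from h import *
C=cam("wrist"); p,R=st()
c=ray(C,(259.7,159.7),77); l=ray(C,(360.5/3-.5+156,391/3-.5+60),77); f=ray(C,(310.5/3-.5+156,275/3-.5+60),8); s=ray(C,(323/3-.5+156,45/3-.5+60),8)
d=c-l; print(c,l,np.hypot(*d[:2]),np.degrees(np.arctan2(d[1],d[0])),"foot",f,"scyl",s)
c[2]=45; print("to go (tool axes now)",R.T@(c-p))
E
```

```text
t 24.35 p [ 377.6 -378.5  236. ] yaw y -89.99 xz [ 0. -0. -1.] F [0.  0.3 0. ] gap 1.003
[ 398.23281942 -383.12097662   77.        ] [ 369.21052193 -398.4975158    77.        ] 32.84405134291482 27.915453585203313 foot [ 397.69963464 -383.45020082    8.        ] scyl [ 480.12609039 -387.70582861    8.        ]
to go (tool axes now) [191.04787481   4.49200482 -20.59968066]
```

```bash
python3 -m creep '[30,4.5,-20.5,0,0,0,1,30,0,0,-9,0,0,1,30,0,0,-9,0,0,1,30,0,0,-9,0,0,1,20,0,0,0,0,0,1]' 
python3 -m creep '[25,0,0,0,0,0,1,21,0,0,0,0,0,1,5,0,0,0,0,0,1,0,0,0,0,0,0,1,0,0,0,0,0,0,-1]' 
python3 -m creep '[0,0,0,0,0,0,-1,0,0,0,0,0,0,-1,0,0,0,0,0,0,-1,0,0,0,0,0,0,-1,0,0,0,0,0,0,-1]'
```

```text
time_s: 24.98
eef_pos: [397.5, -383.0, 94.1]
tool_rot: [[-0.001, 0.452, -0.892], [0.001, -0.892, -0.452], [-1.0, -0.001, 0.0]]
wrist_force: [0.1, -0.3, -0.2]
finger_gap: 1.001
time_s: 25.6
eef_pos: [398.4, -384.1, 46.1]
tool_rot: [[0.001, 0.453, -0.892], [-0.002, -0.892, -0.453], [-1.0, 0.002, -0.001]]
wrist_force: [-0.8, 0.4, -0.5]
finger_gap: 0.921
time_s: 26.22
eef_pos: [398.0, -383.6, 45.0]
tool_rot: [[0.0, 0.453, -0.891], [-0.0, -0.891, -0.453], [-1.0, 0.0, -0.0]]
wrist_force: [-0.7, -0.0, 1.7]
finger_gap: 0.619
```

```bash
python3 -m creep '[0,0,0,0,0,0,-1,-20,0,0,0,0,0,-1,-30,0,0,0,0,0,-1,-30,0,0,-9.9,0,0,-1,-30,0,0,-9.9,0,0,-1]'
python3 -m creep '[-20,0,0,-9.9,0,0,-1,0,0,0,-9.9,0,0,-1,0,0,0,-9.9,0,0,-1,0,0,0,-9.9,0,0,-1,0,0,0,0,0,0,-1]'
```

```text
time_s: 26.85
eef_pos: [397.8, -383.6, 156.9]
tool_rot: [[0.001, 0.732, -0.681], [-0.001, -0.681, -0.732], [-1.0, 0.001, 0.0]]
wrist_force: [0.5, -0.5, -0.7]
finger_gap: 0.619
time_s: 27.48
eef_pos: [397.9, -383.6, 175.7]
tool_rot: [[0.001, 0.998, -0.065], [-0.001, -0.065, -0.998], [-1.0, 0.001, 0.001]]
wrist_force: [-0.7, -1.1, 0.1]
finger_gap: 0.623
```

```bash
python3 -m creep '[0,-3,-30,0,0,0,-1,0,-4,-55,0,0,0,-1,0,-4,-60,0,0,0,-1,0,-4,-60,0,0,0,-1,0,-4,-60,0,0,0,-1]' >/dev/null
python3 -m creep '[0,-4,-60,0,0,0,-1,0,-4,-60,0,0,0,-1,0,-4,-60,0,0,0,-1,0,-4,-60,0,0,0,-1,0,0,-60,0,0,0,-1]' 
python3 -m creep '[0,30,-50,0,0,0,-1,0,45,-40,0,0,0,-1,0,45,-40,0,0,0,-1,0,31,-20,0,0,0,-1,0,0,0,0,0,0,-1]' 
python3 - <<'E'
from h import *
p,R=st(); print("to go",R.T@(np.array([560.4,325.8,51.])-p))
E
```

```text
time_s: 28.72
eef_pos: [398.4, 184.6, 175.8]
tool_rot: [[0.002, 0.998, -0.067], [0.0, -0.067, -0.998], [-1.0, 0.002, -0.001]]
wrist_force: [1.5, 0.6, -0.2]
finger_gap: 0.62
time_s: 29.35
eef_pos: [559.9, 323.4, 172.6]
tool_rot: [[-0.003, 0.998, -0.067], [-0.001, -0.067, -0.998], [-1.0, -0.003, 0.002]]
wrist_force: [-0.6, 0.0, -0.8]
finger_gap: 0.621
t 29.35 p [559.9 323.4 172.6] yaw y -3.82 xz [-0.003 -0.001 -1.   ] F [-0.6  0.  -0.8] gap 0.621
to go [121.59111998   0.676856    -2.67237309]
```

```bash
python3 -m creep '[30,0,-2,0,0,0,-1,40,0,0,0,0,0,-1,35,0,0,0,0,0,-1,11,0,0,0,0,0,-1,0,0,0,0,0,0,-1]' 
python3 -m creep '[2,0,0,0,0,0,-1,2,0,0,0,0,0,-1,1.5,0,0,0,0,0,-1,1,0,0,0,0,0,-1,0,0,0,0,0,0,-1]'
```

```text
time_s: 29.98
eef_pos: [558.7, 324.4, 59.3]
tool_rot: [[-0.0, 0.998, -0.065], [-0.0, -0.065, -0.998], [-1.0, -0.0, 0.0]]
wrist_force: [-0.2, -0.1, 0.1]
finger_gap: 0.617
time_s: 30.6
eef_pos: [559.0, 324.7, 52.1]
tool_rot: [[-0.0, 0.998, -0.063], [-0.0, -0.063, -0.998], [-1.0, -0.0, 0.0]]
wrist_force: [0.6, -0.9, 0.3]
finger_gap: 0.62
```

```bash
python3 -m creep '[0.7,0,0,0,0,0,-1,0.7,0,0,0,0,0,-1,0.6,0,0,0,0,0,-1,0,0,0,0,0,0,-1,0,0,0,0,0,0,-1]' 
python3 -m creep '[0.5,0,0,0,0,0,-1,0.4,0,0,0,0,0,-1,0,0,0,0,0,0,-1,0,0,0,0,0,0,-1,0,0,0,0,0,0,-1]'
```

```text
time_s: 31.22
eef_pos: [559.1, 324.7, 50.2]
tool_rot: [[0.0, 0.998, -0.063], [0.0, -0.063, -0.998], [-1.0, 0.0, -0.0]]
wrist_force: [-0.1, -0.2, 1.1]
finger_gap: 0.619
time_s: 31.85
eef_pos: [559.1, 324.9, 50.0]
tool_rot: [[0.0, 0.998, -0.063], [0.0, -0.063, -0.998], [-1.0, 0.0, -0.001]]
wrist_force: [-3.1, 0.1, 5.7]
finger_gap: 0.624
```

```bash
python3 -m creep '[-0.8,0,0,0,0,0,1,0,0,0,0,0,0,1,0,0,0,0,0,0,1,0,0,0,0,0,0,1,0,0,0,0,0,0,1]'
python3 -m creep '[-40,0,0,0,0,0,1,-50,0,0,0,0,0,1,-50,0,0,9.6,0,0,1,-46,0,0,9.6,0,0,1,0,0,0,9.6,0,0,1]' 
python3 -m creep '[0,0,0,9.6,0,0,1,0,0,0,9.6,0,0,1,0,0,0,9.6,0,0,1,0,0,0,9.6,0,0,1,0,0,0,9.6,0,0,1]' >/dev/null
python3 -m creep '[0,0,0,9.5,0,0,1,0,0,55,0,0,0,1,0,0,55,0,0,0,1,0,30,50,0,0,0,1,0,50,0,0,0,0,1]' 
python3 - <<'E'
from h import *
st(); im=env.capture("top"); cv2.imwrite("pics/top2.png",im)
E
```

```text
time_s: 32.48
eef_pos: [559.1, 324.6, 50.0]
tool_rot: [[-0.0, 0.998, -0.063], [-0.0, -0.063, -0.998], [-1.0, -0.0, 0.0]]
wrist_force: [-0.2, 0.1, -0.7]
finger_gap: 0.997
time_s: 33.1
eef_pos: [560.4, 325.3, 242.5]
tool_rot: [[0.009, 0.841, -0.541], [0.004, -0.541, -0.841], [-1.0, 0.005, -0.008]]
wrist_force: [-0.5, 0.5, -0.1]
finger_gap: 1.004
time_s: 34.35
eef_pos: [396.6, 244.9, 236.6]
tool_rot: [[0.001, 0.006, -1.0], [0.001, -1.0, -0.006], [-1.0, -0.001, -0.001]]
wrist_force: [1.1, -0.7, 0.0]
finger_gap: 0.997
t 34.35 p [396.6 244.9 236.6] yaw y -89.64 xz [ 0.001  0.001 -1.   ] F [ 1.1 -0.7  0. ] gap 0.997
```

```bash
python3 -m creep '[0,60,0,0,0,0,1,0,60,0,0,0,0,1,0,60,0,0,0,0,1,0,60,0,0,0,0,1,0,60,0,0,0,0,1]' >/dev/null
python3 -m creep '[0,60,0,0,0,0,1,0,60,0,0,0,0,1,0,60,0,0,0,0,1,0,60,0,0,0,0,1,0,60,0,0,0,0,1]' >/dev/null
python3 -m creep '[0,28,-40,0,0,0,1,0,0,-60,0,0,0,1,0,0,-38,0,0,0,1,0,0,0,0,0,0,1,0,0,0,0,0,0,1]' >/dev/null
python3 - <<'E'
from h import *
st(); im=env.capture("wrist"); cv2.imwrite("pics/fl_raw.png",im)
b=cv2.imread("pics/top2.png")[120:260,60:240]
cv2.imwrite("pics/fl.png",np.hstack([cv2.resize(im[60:260,156:406],None,fx=2,fy=2,interpolation=cv2.INTER_CUBIC),cv2.resize(b,(300,400))[:, :300]]))
E
```

```text
t 36.27 p [ 537.4 -383.5  236.1] yaw y -89.94 xz [-0.001 -0.    -1.   ] F [ 0.5 -0.  -0.3] gap 1.003
```

View pics/fl.png

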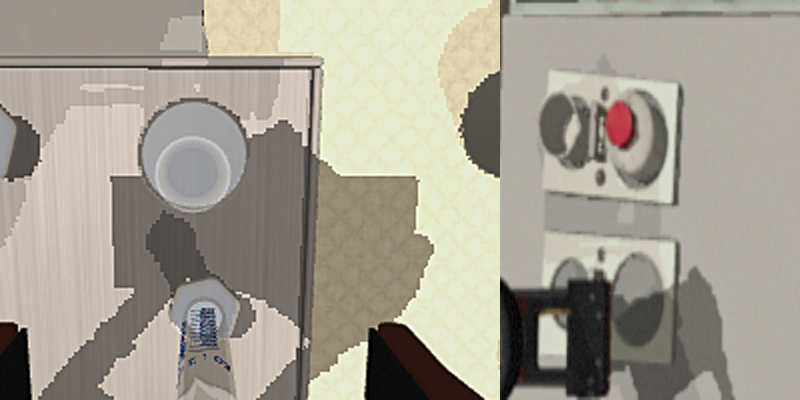

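The beaker and bottle both stand in the sampling kit. The flask mouth is at crop (193,174) and its foot at (193,154); the small cylinder's foot is at (205,303).

```bash
python3 - <<'E'
from h import *
C=cam("wrist"); p,R=st(); r=lambda x,y:((x+.5)/2-.5+156,(y+.5)/2-.5+60)
m=ray(C,r(193,174),105); f=ray(C,r(193,154),5); s=ray(C,r(206,304),10); print(m,f,s)
q=(m+f)/2; q[2]=93; print("to go",R.T@(q-p))
E
```

```text
t 36.33 p [ 537.  -383.6  236.6] yaw y -89.97 xz [ 0.    -0.001 -1.   ] F [-0.7 -0.7  0.1] gap 1.0
[ 572.77311665 -381.37092938  105.        ] [ 573.03244925 -380.84262013    5.        ] [ 485.49884397 -388.40913      10.        ]
to go [143.65172434  -2.53871078 -35.8497775 ]
```

```bash
python3 -m creep '[0,-2.5,-36,0,0,0,1,40,0,0,0,0,0,1,45,0,0,0,0,0,1,40,0,0,0,0,0,1,18.5,0,0,0,0,0,1]' >/dev/null
python3 -m creep '[0,0,0,0,0,0,1,0,0,0,0,0,0,-1,0,0,0,0,0,0,-1,0,0,0,0,0,0,-1,0,0,0,0,0,0,-1]'
python3 -m creep '[0,0,0,0,0,0,-1,0,0,0,0,0,0,-1,0,0,0,0,0,0,-1,-5,0,0,0,0,0,-1,-5,0,0,0,0,0,-1]'
```

```text
time_s: 37.58
eef_pos: [574.1, -380.9, 93.1]
tool_rot: [[0.001, 0.001, -1.0], [-0.0, -1.0, -0.001], [-1.0, 0.0, -0.001]]
wrist_force: [0.4, -0.2, 0.4]
finger_gap: 0.588
time_s: 38.2
eef_pos: [573.9, -380.8, 102.8]
tool_rot: [[-0.0, 0.001, -1.0], [0.0, -1.0, -0.001], [-1.0, -0.0, 0.0]]
wrist_force: [-1.2, 0.4, -2.0]
finger_gap: 0.345
```

```bash
python3 -m creep '[-50,0,0,0,0,0,-1,-50,0,0,0,0,0,-1,-50,0,10,0,0,0,-1,-10,0,50,0,0,0,-1,0,0,55,0,0,0,-1]' 
python3 -m creep '[0,-30,50,0,0,0,-1,0,-55,10,0,0,0,-1,0,-55,0,0,0,0,-1,0,-55,0,0,0,0,-1,0,-55,0,0,0,0,-1]' >/dev/null
python3 -m creep '[0,-60,0,0,0,0,-1,0,-60,0,0,0,0,-1,0,-60,0,0,0,0,-1,0,-60,0,0,0,0,-1,0,-60,0,0,0,0,-1]' >/dev/null
python3 -m creep '[0,-50,-15,0,0,0,-1,0,-10,-6,0,0,0,-1,30,0,0,0,0,0,-1,50,0,0,0,0,0,-1,10,0,0,0,0,0,-1]' >/dev/null
python3 - <<'E'
from h import *
p,R=st(); print("to go",R.T@(np.array([420.2,228.9,98.])-p))
E
```

```text
time_s: 38.83
eef_pos: [458.4, -381.2, 264.8]
tool_rot: [[0.003, 0.002, -1.0], [-0.003, -1.0, -0.002], [-1.0, 0.003, -0.003]]
wrist_force: [1.1, -0.8, -1.2]
finger_gap: 0.351
t 40.7 p [417.8 227.5 169.4] yaw y -89.99 xz [-0.005 -0.003 -1.   ] F [-0.7  0.4 -1. ] gap 0.348
to go [71.36608369 -1.61826244 -2.74208496]
```

```bash
python3 -m creep '[30,-1,-1.5,0,0,0,-1,25,0,0,0,0,0,-1,10,0,0,0,0,0,-1,0,0,0,0,0,0,-1,0,0,0,0,0,0,-1]' 
python3 -m creep '[2,0,0,0,0,0,-1,2,0,0,0,0,0,-1,1,0,0,0,0,0,-1,0,0,0,0,0,0,-1,0,0,0,0,0,0,-1]' 
```

```text
time_s: 41.32
eef_pos: [421.5, 230.2, 109.4]
tool_rot: [[0.002, 0.001, -1.0], [0.001, -1.0, -0.001], [-1.0, -0.001, -0.002]]
wrist_force: [0.7, 1.0, -1.9]
finger_gap: 0.35
time_s: 41.95
eef_pos: [420.7, 230.0, 102.6]
tool_rot: [[-0.0, 0.001, -1.0], [-0.0, -1.0, -0.001], [-1.0, 0.0, 0.0]]
wrist_force: [-0.3, -0.2, -0.7]
finger_gap: 0.348
```

```bash
python3 -m creep '[1.5,0,0,0,0,0,-1,1.5,0,0,0,0,0,-1,1,0,0,0,0,0,-1,0,0,0,0,0,0,-1,0,0,0,0,0,0,-1]' 
python3 -m creep '[0.7,0,0,0,0,0,-1,0.6,0,0,0,0,0,-1,0,0,0,0,0,0,-1,0,0,0,0,0,0,-1,0,0,0,0,0,0,-1]' 
```

```text
time_s: 42.58
eef_pos: [420.7, 230.0, 98.6]
tool_rot: [[0.0, 0.001, -1.0], [0.0, -1.0, -0.001], [-1.0, -0.0, -0.0]]
wrist_force: [0.1, 0.6, -1.8]
finger_gap: 0.346
time_s: 43.2
eef_pos: [420.7, 230.0, 97.4]
tool_rot: [[0.0, 0.001, -1.0], [0.0, -1.0, -0.001], [-1.0, -0.0, -0.0]]
wrist_force: [-0.6, -0.4, 0.6]
finger_gap: 0.353
```

```bash
python3 -m creep '[0.5,0,0,0,0,0,-1,0.4,0,0,0,0,0,-1,0,0,0,0,0,0,-1,0,0,0,0,0,0,-1,0,0,0,0,0,0,-1]' 
```

```text
time_s: 43.82
eef_pos: [421.0, 230.0, 97.4]
tool_rot: [[0.001, 0.001, -1.0], [0.0, -1.0, -0.001], [-1.0, -0.0, -0.001]]
wrist_force: [-1.0, -1.9, 5.7]
finger_gap: 0.348
```

```bash
python3 -m creep '[-0.8,0,0,0,0,0,1,0,0,0,0,0,0,1,0,0,0,0,0,0,1,0,0,0,0,0,0,1,0,0,0,0,0,0,1]'
python3 -m creep '[-50,0,0,0,0,0,1,-50,0,0,0,0,0,1,-40,0,20,0,0,0,1,0,40,11,0,0,0,1,0,55,0,0,0,0,1]' >/dev/null
python3 -m creep '[0,60,0,0,0,0,1,0,60,0,0,0,0,1,0,60,0,0,0,0,1,0,60,0,0,0,0,1,0,60,0,0,0,0,1]' >/dev/null
python3 -m creep '[0,60,0,0,0,0,1,0,60,0,0,0,0,1,0,60,0,0,0,0,1,0,44,-40,0,0,0,1,0,0,-51,0,0,0,1]' >/dev/null
python3 -m creep '[0,0,0,0,0,0,1,0,0,0,0,0,0,1,0,0,0,0,0,0,1,0,0,0,0,0,0,1,0,0,0,0,0,0,1]' >/dev/null
python3 - <<'E'
from h import *
p,R=st(); print("to go",R.T@(np.array([481.5,-389,111.])-p))
im=env.capture("wrist"); cv2.imwrite("pics/c_raw.png",im);t=env.capture("top")[120:260,60:240]
cv2.imwrite("pics/c.png",np.hstack([cv2.resize(im[60:260,156:406],None,fx=2,fy=2,interpolation=cv2.INTER_CUBIC),cv2.resize(t,(300,400))]))
E
```

```text
time_s: 44.45
eef_pos: [420.6, 230.0, 97.1]
tool_rot: [[-0.0, 0.001, -1.0], [-0.0, -1.0, -0.001], [-1.0, 0.0, 0.0]]
wrist_force: [-0.2, 0.7, 0.3]
finger_gap: 0.879
t 46.95 p [ 480.9 -388.9  237.9] yaw y -89.96 xz [ 0.001 -0.001 -1.   ] F [-0.9 -0.2 -0. ] gap 1.005
to go [ 1.26946676e+02 -8.33388462e-03 -4.57779100e-01]
```

View pics/c.png

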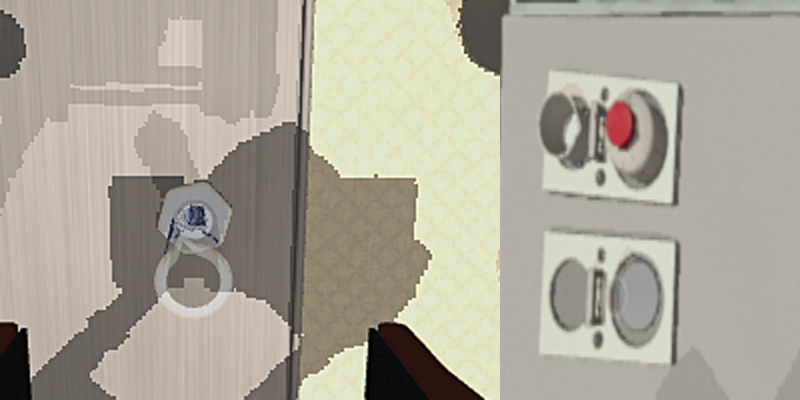

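The flask stands in the large well. The cylinder's mouth is at crop (193,279) and its foot at (195,217).

```bash
python3 - <<'E'
from h import *
C=cam("wrist"); p,R=st(); r=lambda x,y:((x+.5)/2-.5+156,(y+.5)/2-.5+60)
print(ray(C,r(193,279),149),ray(C,r(195.5,217),12))
E
```

```text
t 47.05 p [ 481.1 -388.9  237.6] yaw y -89.95 xz [ 0. -0. -1.] F [ 0.4 -0.8 -0.2] gap 0.999
[ 482.67937559 -386.86439908  149.        ] [ 482.05472942 -387.55233377   12.        ]
```

```bash
python3 -m creep '[20,0,0,0,0,0,1,20,0,0,0,0,0,1,10,0,0,0,0,0,1,0,0,0,0,0,0,1,0,0,0,0,0,0,1]'
```

```text
time_s: 47.68
eef_pos: [481.6, -389.1, 187.9]
tool_rot: [[0.001, 0.001, -1.0], [-0.001, -1.0, -0.001], [-1.0, 0.001, -0.001]]
wrist_force: [0.7, -0.5, -0.8]
finger_gap: 0.997
```

```bash
python3 -m creep '[0,-1.7,-0.8,0,0,0,1,35,0,0,0,0,0,1,30,0,0,0,0,0,1,12,0,0,0,0,0,1,0,0,0,0,0,0,1]' >/dev/null
python3 -m creep '[0,0,0,0,0,0,-1,0,0,0,0,0,0,-1,0,0,0,0,0,0,-1,0,0,0,0,0,0,-1,0,0,0,0,0,0,-1]' 
python3 -m creep '[0,0,0,0,0,0,-1,0,0,0,0,0,0,-1,0,0,0,0,0,0,-1,-5,0,0,0,0,0,-1,-5,0,0,0,0,0,-1]'
```

```text
time_s: 48.92
eef_pos: [482.2, -387.2, 110.2]
tool_rot: [[-0.0, 0.001, -1.0], [-0.0, -1.0, -0.001], [-1.0, 0.0, 0.0]]
wrist_force: [-0.3, -0.2, 0.0]
finger_gap: 0.471
time_s: 49.55
eef_pos: [482.1, -387.1, 120.3]
tool_rot: [[-0.0, 0.001, -1.0], [0.0, -1.0, -0.001], [-1.0, -0.0, 0.0]]
wrist_force: [0.9, 0.3, -1.7]
finger_gap: 0.28
```

```bash
python3 -m creep '[-50,0,0,0,0,0,-1,-55,0,0,0,0,0,-1,-20,0,30,0,0,0,-1,0,-20,50,0,0,0,-1,0,-50,0,0,0,0,-1]' 
python3 -m creep '[0,-60,0,0,0,0,-1,0,-60,0,0,0,0,-1,0,-60,0,0,0,0,-1,0,-60,0,0,0,0,-1,0,-60,0,0,0,0,-1]' >/dev/null
python3 -m creep '[0,-60,0,0,0,0,-1,0,-60,0,0,0,0,-1,0,-60,0,0,0,0,-1,0,-60,0,0,0,0,-1,0,-60,0,0,0,0,-1]' >/dev/null
python3 -m creep '[0,-30,-12,0,0,0,-1,0,-13,-10,0,0,0,-1,0,0,0,0,0,0,-1,0,0,0,0,0,0,-1,0,0,0,0,0,0,-1]' >/dev/null
python3 - <<'E'
from h import *
p,R=st(); print("to go",R.T@(np.array([424.2,325.9,115.])-p))
E
```

```text
time_s: 50.18
eef_pos: [399.7, -318.3, 246.1]
tool_rot: [[0.0, -0.004, -1.0], [-0.002, -1.0, 0.004], [-1.0, 0.002, -0.0]]
wrist_force: [1.0, 0.8, -1.2]
finger_gap: 0.284
t 52.05 p [423.3 325.1 245.7] yaw y -89.98 xz [ 0.001  0.    -1.   ] F [ 0.5 -0.1 -1.2] gap 0.281
to go [130.71061067  -0.79147743  -0.81524423]
```

```bash
python3 -m creep '[30,-0.8,-0.8,0,0,0,-1,40,0,0,0,0,0,-1,35,0,0,0,0,0,-1,15,0,0,0,0,0,-1,0,0,0,0,0,0,-1]' 
python3 -m creep '[3,0,0,0,0,0,-1,2,0,0,0,0,0,-1,1.5,0,0,0,0,0,-1,1,0,0,0,0,0,-1,0,0,0,0,0,0,-1]' 
python3 -m creep '[1,0,0,0,0,0,-1,0.7,0,0,0,0,0,-1,0.5,0,0,0,0,0,-1,0,0,0,0,0,0,-1,0,0,0,0,0,0,-1]' 
```

```text
time_s: 52.68
eef_pos: [423.8, 326.0, 124.8]
tool_rot: [[-0.001, 0.001, -1.0], [-0.001, -1.0, -0.001], [-1.0, 0.001, 0.001]]
wrist_force: [0.1, 0.1, -1.2]
finger_gap: 0.28
time_s: 53.3
eef_pos: [424.1, 326.5, 117.7]
tool_rot: [[-0.0, 0.001, -1.0], [-0.0, -1.0, -0.001], [-1.0, 0.0, 0.0]]
wrist_force: [-0.1, 0.3, -1.1]
finger_gap: 0.283
time_s: 53.92
eef_pos: [424.2, 326.5, 115.5]
tool_rot: [[0.0, 0.001, -1.0], [0.0, -1.0, -0.001], [-1.0, -0.0, -0.0]]
wrist_force: [-0.8, 0.5, -1.9]
finger_gap: 0.281
```

```bash
python3 -m creep '[0.5,0,0,0,0,0,-1,0.5,0,0,0,0,0,-1,0.3,0,0,0,0,0,-1,0,0,0,0,0,0,-1,0,0,0,0,0,0,-1]' 
```

```text
time_s: 54.55
eef_pos: [424.3, 326.6, 115.1]
tool_rot: [[0.001, 0.001, -1.0], [0.0, -1.0, -0.001], [-1.0, -0.0, -0.001]]
wrist_force: [-0.5, -1.6, 5.2]
finger_gap: 0.284
```

Contact. I'll release, retreat up and to the side, and do the final check.

```bash
python3 -m creep '[-0.8,0,0,0,0,0,1,0,0,0,0,0,0,1,0,0,0,0,0,0,1,0,0,0,0,0,0,1,0,0,0,0,0,0,1]'
python3 -m creep '[-40,0,0,0,0,0,1,-50,0,0,0,0,0,1,-50,0,0,0,0,0,1,0,30,50,0,0,0,1,0,50,10,0,0,0,1]' >/dev/null
python3 -m creep '[0,60,0,0,0,0,1,0,60,0,0,0,0,1,0,60,0,0,0,0,1,0,0,0,0,0,0,1,0,0,0,0,0,0,1]' 
python3 - <<'E'
from h import *
t=env.capture("top"); s=env.capture("scene")
cv2.imwrite("pics/end.png",np.vstack([cv2.resize(t[115:265,50:450],(800,300),interpolation=cv2.INTER_CUBIC),cv2.resize(s[140:290,100:400],(600,300),interpolation=cv2.INTER_CUBIC).repeat(1,0) if 0 else cv2.resize(s[140:290,100:500],(800,300),interpolation=cv2.INTER_CUBIC)]))
E
```

```text
time_s: 55.18
eef_pos: [424.1, 326.5, 114.9]
tool_rot: [[-0.0, 0.001, -1.0], [-0.0, -1.0, -0.001], [-1.0, 0.0, 0.0]]
wrist_force: [-0.4, 0.2, 0.1]
finger_gap: 0.807
time_s: 56.42
eef_pos: [364.5, 66.6, 255.2]
tool_rot: [[0.0, 0.0, -1.0], [0.001, -1.0, -0.0], [-1.0, -0.001, -0.0]]
wrist_force: [0.3, -0.6, -0.3]
finger_gap: 0.999
```

View pics/end.png

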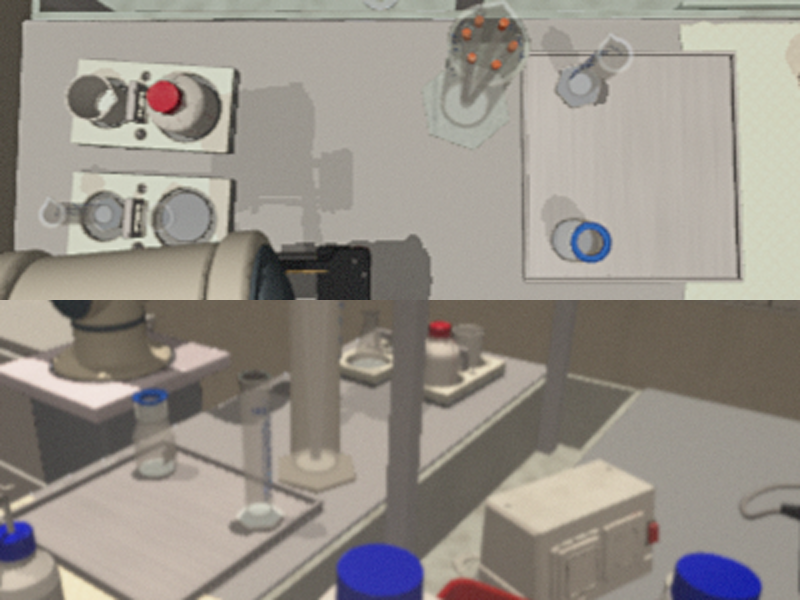

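All four pieces stand upright in their wells, the plate is flush, and the big cylinder and stoppered bottle are where they were. The robot is clear of everything.

```bash
python3 -c "from rig import env; print(env.sign_off())"
```

```text
the job is handed in; nothing more can be done
None
```

Both kits are made up and the job is handed in, at about 56.5 s of the 144 s.

- **Sampling kit:** I lowered the nest plate onto the two pins the right way round. It was fully home at z 47.1 mm: pushing further raised the force but gave no more travel, and both pins showed in their holes. The red-capped bottle then went into its large well and the beaker into its small well.
- **Titration kit:** the conical flask stands in the large well and the smaller measuring cylinder in the small well of the other carrier.
- **Setting down:** each piece was lowered slowly until light contact (about 5–6 N) at the expected height, then released.
- **Last checks:** the final top and scene pictures show all four pieces in their wells. The bottle, beaker and flask look upright, though the small cylinder is visible only from above. The larger cylinder and the stoppered bottle are still where they stood, and the arm is clear.
- **Disagreements:** two grip openings differed from the sizes given. The beaker read about 54.5 mm (52 expected) and the flask neck about 30.5 mm (32 expected); neither slipped. No check failed.

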